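# Drop a spent charger into the lever bin and ease the lid shut

### The arm

A 7-joint arm with a two-finger parallel gripper is mounted at the origin on the work surface. World frame = base frame: x ahead of the robot, y to its left, z up, the work surface at z = 0. Lengths are in m, angles in degrees, forces in N, time in s.
With the tool pointing down it reaches from about 0.425 to 0.875 m from the base axis. Payload 4.7 kg.
Tool frame: the origin (TCP) lies midway between the tips of the shut fingers; the grasp point (between the pads) lies 19 mm behind it; z points along the fingers, x is the direction in which the jaws open and shut, and the axes are right-handed (so a half turn about z gives the same grasp; the last joint's range is limited). The gripper opens to 87 mm and grips with 3 to 60 N. Pads are 19 mm wide; open, the fingers measure 117 mm over their backs; the gripper's body (75 mm by 190 mm) begins 51 mm behind the grasp point.
Start: joints at [-67.832, 18.392, -4.016, 83.108, 1.295, 78.541, -3.26], TCP at [0.237, 0.605, 0.223] pointing down, gripper open.
Joint ranges: [-163.93, 163.93], [-17.29, 119.83], [-79.2, 71.16], [3.27, 140.29], [-89.18, 269.18], [5.43, 117.66], [-154.24, 154.24]. Speed limits (degrees/s): [147.25, 147.25, 180, 180, 180, 180, 180].

### API

Orientations are given as [roll, pitch, yaw] about the fixed x, y, z axes, in that order (R = Rz(yaw) Ry(pitch) Rx(roll)).
In Python, from cell import telemetry, optics, env gives the robot as it stands.
- The arm moves only by the tool arm_command, never from a script. Its arguments are lists of equal length, an entry for each row: "translation": the shift along the tool's x, y, z in cm, a list of three; "twist": the turn about the tool's z in degrees. In form: {"translation": [[x, y, z], ...], "twist": [twist, ...]}. A call has 1 to 10 rows; each row shifts and turns the pose as measured when the row begins, along the tool's axes as they then stand; what a row does not reach is not made up. A row lasts 1/8 s, in which the tool goes at most 62.5 mm and 10.7 degrees, less where a joint would pass 70% of its speed; a pose out of reach is approached as far as the arm can. A call is refused whole if a number of a shift passes 6.25 or a number of a turn 10.7, either way. A call with a gripper value outside its range is refused whole. "grip" is the opening in per cent of the stroke, from 0 (shut) to 100 (fully open), set as the call begins (left out, the last holds). The fingers move at their own pace and stop on an object; "force" is the grip in N (left out, the last holds). Time passes only in rows, so rows that do not move let the fingers close. It gives the time, the measured TCP pose, the force and the opening at its end, in the units of the state.
- telemetry.get_obs(): the state, without advancing time (a new reading comes with each control period).
- optics.read_camera(name): name is "scene" or "side" or "wrist"; returns a dict with "img" (400x640x3 uint8, blue, green, red), "fx", "fy", "cx", "cy" (pixels), "extrinsics" (4x4, takes a point from camera to world coordinates); the wrist camera has in their place "hand_eye" (4x4, takes a point from camera to tool coordinates, whose origin is the TCP and whose axes are the tool frame's). Camera axes: x right, y up, looking along -z (the intrinsics and any distortion apply to the point x, -y, -z); pixel columns grow to the right and rows downward; lengths in m; the calibration is good to about 2 mm. A picture is of the moment at which its call begins: read the wrist's pose just before it. There is no depth.
- env.sign_off(): hands the job in, once; it reports no verdict.
The state is a dict: "time_s": time; "qpos": joint angles; "joint_velocities": joint speeds; "effort": joint torques, N m; "tool_pos": TCP position; "tool_rot": TCP orientation; "force": force on the tool from outside, world axes, zero at the start; "wrist_torque": the same for the moment, N m; "grip_width": finger opening in m.
Only numpy, scipy, OpenCV 4.12 (cv2) and the standard library are available. Lean on these libraries where they do the work, as an engineer would, in place of code of your own. Each camera call takes 0.05 s, during which the arm holds its last target. There are 200 camera calls.

### The job

A spent blue soda charger waits on the chute of the white lever bin, held back by the lid. Press the red lever all the way down so the lid lifts, keep it down until the charger has rolled into the bin, then let the lever rise slowly under your fingers so the lid settles fully shut without slamming. Do it with the lever only: do not touch the lid or the charger, and leave the cups and other things on the counter where they are.

Things in the scene. Friction and masses are not known exactly. Their poses are not given: they have to be found in the camera images.
- bin: White lever bin, 160 (x) by 150 (y) by 140 mm tall, fixed to the counter. Origin: centre of its underside, z up; its own -x side is the front, where the lever sticks out; its own +x side carries the steel chute (100 mm wide, reaching 185 mm behind the origin, its floor 170 mm and its walls 190 mm high at the outer end, sloping down to the bin at 14 degrees). The bin is open on top under the lid and its yaw varies by up to 0.45 rad either way.
- bin_lever (a joint): Red lever at the front of the bin, a hinge along the bin's y axis, pivot 92 mm in front of the bin's origin and 85 mm above the counter. 0 = up (lid shut), 0.45 rad = pressed fully down against a firm stop (lid fully open; no need to push hard on the stop, and about 45 mm of press is nearly all of it). Pressing it takes about 3 to 7 N at the pad, the weight of the lid; nothing latches it, so if let go it flies up and the lid slams in well under half a second.
- lever_pad (a point): Centre of the upper face of the lever's red pad, which is 45 mm long (bin x), 54 mm wide (bin y) and 10 mm thick; it lies 200 mm in front of the bin's origin. At rest it is about 108 mm above the counter and the pad slopes up 0.15 rad away from the bin; fully pressed the point has gone straight down about 48 mm (and at most 5 mm sideways) and the pad slopes down 0.3 rad. The point moves with the lever.
- bin_lid (a joint): Wooden lid of the bin, 150 by 154 mm, 0.2 to 0.4 kg, hinged on the bin's front rim and linked to the lever by a push rod: it turns 2.2 times as far as the lever. 0 = shut, 0.99 rad = fully open with its rear edge raised (about 285 mm above the counter). It holds the charger back with a steel lip 40 mm high on its rear edge, and clears it from about 0.25 rad on. It falls shut by its own weight; lowered over two or three seconds it settles gently.
- charger_center (a point): Centre of the barrel of the spent soda charger, a blue steel cartridge with a bright neck, 24 mm in diameter and 82 mm long lying across the chute against the lid's lip; it rolls into the bin by itself within about a second once the lid is up. It then lies in the bin, below the rim (its centre less than 110 mm above the counter).
- espresso_cup: Brown espresso cup, 64 mm across, 58 mm tall, loose, standing to the left of the lever (bin's +y side), 135 to 160 mm from its pad; leave alone. Origin: centre of its underside.
- glass: Clear glass, 68 mm across, 85 mm tall, loose, standing to the right of the lever (bin's -y side), 135 to 160 mm from its pad; leave alone. Origin: centre of its underside.
- red_tumbler: Red plastic tumbler, 84 mm across, 120 mm tall, loose; leave alone. Origin: centre of its underside.
- syrup: Amber syrup bottle, 64 mm across, 190 mm tall, loose; leave alone. Origin: centre of its underside.
- milk_pitcher: Steel milk pitcher with a handle, 90 mm across, 100 mm tall, loose; leave alone. Origin: centre of its underside.
- tamper: Steel coffee tamper, 58 mm across, 86 mm tall, loose; leave alone. Origin: centre of its underside.
Not all that is in view belongs to the job. Of the things shaped like the part that bears charger_center, the blue one is meant.

How it is judged (in metres and radians):
On the way, in this order (a step that is already met when the one before it is completed fails the run):
1. the lever is pressed and the lid begins to lift (value of joint bin_lid above 0.12 rad).
2. the lever is held nearly fully down (lid above 0.8 rad) with the charger inside the bin (x of charger_center in the frame of bin between -0.08 and 0.08 m and y of charger_center in the frame of bin between -0.075 and 0.075 m and z of charger_center in the frame of bin below 0.11 m and value of joint bin_lid above 0.8 rad), for 0.2 s.
3. the lid is eased fully shut (value of joint bin_lid below 0.04 rad and value of joint bin_lever below 0.02 rad), for 0.2 s.
At the end, for the whole second after the job is handed in: The charger lies at rest inside the bin (centre below 110 mm), the lid is shut (under 0.04 rad) and the lever is up (under 0.02 rad), and every other thing is within 30 mm of where it stood (all of step 3 and x of charger_center in the frame of bin between -0.08 and 0.08 m and y of charger_center in the frame of bin between -0.075 and 0.075 m and z of charger_center in the frame of bin below 0.11 m and linear speed of charger below 0.05 m/s and distance of each of espresso_cup, glass, red_tumbler, syrup, milk_pitcher, tamper from where it was at the start of the episode below 0.03 m); the robot touches nothing.
It fails at once if the lid slams (falls faster than 1.5 rad/s) (velocity of joint bin_lid below -1.5 rad/s).
It fails at once if the robot touches the lid (contact force between any of the fingers, the arm and bin_lid above 1 N).
It fails at once if the robot touches the charger (contact force between any of the fingers, the arm and charger above 0.5 N).
It fails at once if a bystander is moved more than 30 mm or tipped (distance of any of espresso_cup, glass, red_tumbler, syrup, milk_pitcher, tamper from where it was at the start of the episode above 0.03 m or angle between any of espresso_cup, glass, red_tumbler, syrup, milk_pitcher, tamper's own z axis and vertical above 0.3 rad).
It also fails if it takes over 42 s, if anything falls off the work surface, if the arm or the gripper's body presses on something with over 40 N, if the wrist force passes 120 N, or if a joint passes its speed limit or range.

## Working session

There is one attempt and no reset: what is moved stays moved. The work goes in short steps, Python scripts to look and compute and a tool call to move; the robot and the scene stay as the last step left them, time stands still between calls to the robot, and variables do not carry over. Pictures are saved under pics/ and viewed, about 8 in all and at most 12, crops included, and the job is handed in when it is done.

Besides the shell and the picture viewer there is one more tool, called after "Emit:" by a JSON object that holds its "method" and its "body", one argument or row to a line. arm_command: Moves the arm, as the interface text tells. Its arguments: {"type":"object","properties":{"translation":{"type":"array","items":{"type":"array","items":{"type":"number"}}},"twist":{"type":"array","items":{"type":"number"}},"grip":{"type":"number"},"force":{"type":"number"}},"required":["translation","twist"]}

```bash
mkdir -p pics; python3 - <<'E'
from cell import telemetry, optics
import cv2, numpy as np
o=telemetry.get_obs(); print(o)
for n in ["scene","side"]:
    c=optics.read_camera(n); cv2.imwrite(f"pics/{n}0.png",c["img"]); print(n,c["fx"],c["fy"],c["cx"],c["cy"],np.round(c["extrinsics"],3).tolist(),[k for k in c])
E
```

```text
{'time_s': 0.0, 'qpos': array([-67.83197357,  18.43860655,  -4.01522955,  83.17526779,
         1.29439253,  78.54061212,  -3.25941777]), 'joint_velocities': array([-0.02412126,  0.08543338,  0.0492938 ,  0.04632216, -0.11468791,
       -0.03109541,  0.06040456]), 'effort': array([-6.13786688e-05, -4.91290069e+01, -4.03837077e-01, -3.12521124e+01,
       -6.36851834e-02,  4.37316787e-02,  1.98548432e-04]), 'tool_pos': array([0.23659352, 0.60481443, 0.2214634 ]), 'tool_rot': array([1.79994721e+02, 1.09277878e-01, 6.86419007e+01]), 'force': array([-0.36090395,  0.21042619, -0.66607172]), 'wrist_torque': array([-0.01739221, -0.01993007, -0.01349801]), 'grip_width': 0.08716609570051596}
scene 407.609833130062 407.609833130062 320.0255549814374 196.41438450289647 [[-0.725, -0.436, 0.534, 1.294], [0.689, -0.478, 0.545, 0.738], [0.018, 0.762, 0.647, 0.996], [0.0, 0.0, 0.0, 1.0]] ['img', 'fx', 'fy', 'cx', 'cy', 'extrinsics']
side 440.88979211174046 440.88979211174046 320.43877575882715 200.06877027136971 [[0.975, 0.175, -0.141, 0.388], [-0.224, 0.706, -0.672, -1.012], [-0.018, 0.686, 0.727, 1.205], [0.0, 0.0, 0.0, 1.0]] ['img', 'fx', 'fy', 'cx', 'cy', 'extrinsics']
```

View pics/scene0.png

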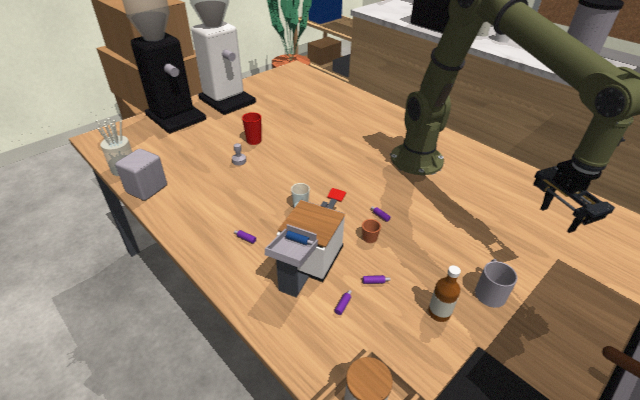

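View pics/side0.png

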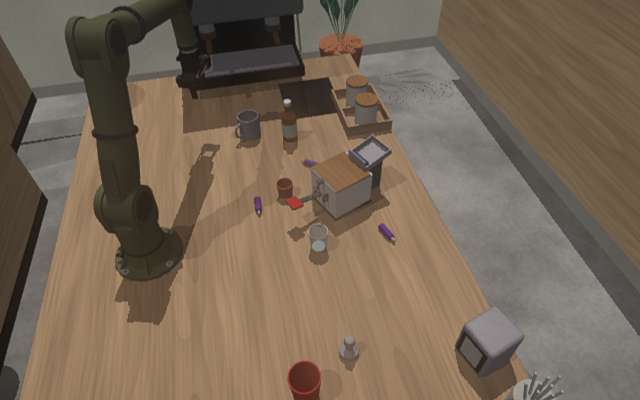

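The scene view shows the blue charger on the chute at (297,237). The decoys are purple cartridges at (246,237), (381,214), (376,279) and (343,302), all on the counter. The red lever pad is at (337,195) in the scene view and (295,203) in the side view. The red tumbler at (253,128) is the only other red thing. The cup is at (371,231) and the glass at (300,195). Next I'll measure the pad and the lid.

```bash
cat > h.py <<'E'
import cv2, numpy as np
from cell import telemetry, optics
def ray(c,u,v,E=None):
    E=c["extrinsics"] if E is None else E
    d=E[:3,:3]@np.array([(u-c["cx"])/c["fx"],-(v-c["cy"])/c["fy"],-1]); return E[:3,3],d/np.linalg.norm(d)
def plane(c,u,v,z,E=None):
    p,d=ray(c,u,v,E); return p+d*(z-p[2])/d[2]
def tri(rs):
    A=0;b=0
    for p,d in rs:
        M=np.eye(3)-np.outer(d,d); A=A+M; b=b+M@p
    x=np.linalg.solve(A,b); return x,[np.linalg.norm((np.eye(3)-np.outer(d,d))@(x-p)) for p,d in rs]
def blobs(img,lo,hi,roi,n=1):
    h=cv2.cvtColor(img,cv2.COLOR_BGR2HSV); m=cv2.inRange(h,lo,hi)
    if lo[0]==0: m|=cv2.inRange(h,(174,lo[1],lo[2]),(180,255,255))
    k=np.zeros_like(m); x0,y0,x1,y1=roi; k[y0:y1,x0:x1]=m[y0:y1,x0:x1]
    cs=sorted(cv2.findContours(k,0,1)[0],key=cv2.contourArea)[::-1][:n]; return cs
def cen(c):
    m=cv2.moments(c); return m["m10"]/m["m00"],m["m01"]/m["m00"]
E
python3 - <<'E'
from h import *
S=optics.read_camera("scene"); D=optics.read_camera("side")
a=blobs(S["img"],(0,170,90),(5,255,255),(315,180,355,210))[0]; b=blobs(D["img"],(0,150,70),(6,255,255),(280,190,310,215))[0]
print(cen(a),cv2.contourArea(a),cen(b),cv2.contourArea(b))
print("pad",tri([ray(S,*cen(a)),ray(D,*cen(b))]), plane(S,*cen(a),.108),plane(D,*cen(b),.108))
# pad corners / lid
for n,c,q in(("S",S,a),("D",D,b)):
    bx=cv2.boxPoints(cv2.minAreaRect(q)); print(n,bx.tolist(),[np.round(plane(c,*p,.108)[:2],3).tolist() for p in bx])
for n,c,roi in(("S",S,(270,195,350,250)),("D",D,(305,145,375,195))):
    q=blobs(c["img"],(6,90,50),(25,255,255),roi)
    q=q[0]; ap=cv2.approxPolyDP(cv2.convexHull(q),3,True)[:,0]; print(n,cv2.contourArea(q),ap.tolist(),[np.round(plane(c,*map(float,p),.15)[:2],3).tolist() for p in ap])
s=cv2.resize(S["img"][170:300,240:400],None,fx=4,fy=4,interpolation=2)
d=cv2.resize(D["img"][130:260,240:400],None,fx=4,fy=4,interpolation=2)
cv2.imwrite("pics/crop1.png",s); cv2.imwrite("pics/crop2.png",d)
E
```

```text
(336.38058748403574, 194.11366538952745) 130.5 (293.7564102564103, 202.38176638176637) 117.0
pad (array([0.50964436, 0.01613366, 0.10468965]), [np.float64(0.0005271175897234383), np.float64(0.0005271175897234406)]) [0.51196981 0.01891267 0.108     ] [0.50968847 0.0126281  0.108     ]
S [[327.17431640625, 196.75230407714844], [330.1192626953125, 186.93577575683594], [345.44036865234375, 191.53211975097656], [342.49542236328125, 201.34864807128906]] [[0.545, 0.008], [0.5, -0.023], [0.479, 0.03], [0.524, 0.059]]
D [[284.5000305175781, 200.50001525878906], [292.0000305175781, 193.00001525878906], [303.0000305175781, 204.00001525878906], [295.5000305175781, 211.50001525878906]] [[0.48, 0.029], [0.512, 0.058], [0.539, -0.002], [0.508, -0.03]]
S 2635.5 [[349, 195], [349, 249], [270, 241], [270, 195]] [[0.522, 0.084], [0.692, 0.244], [0.835, 0.072], [0.71, -0.088]]
D 1709.0 [[369, 175], [336, 192], [305, 157], [305, 145], [355, 145]] [[0.783, 0.039], [0.651, -0.014], [0.586, 0.185], [0.6, 0.252], [0.78, 0.206]]
```

View pics/crop1.png

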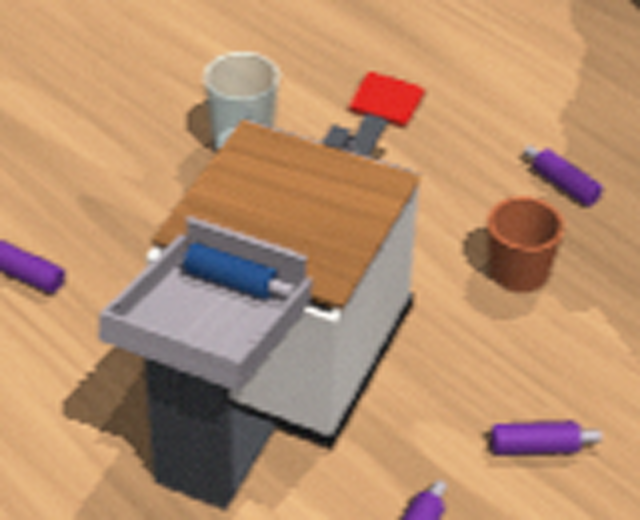

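View pics/crop2.png

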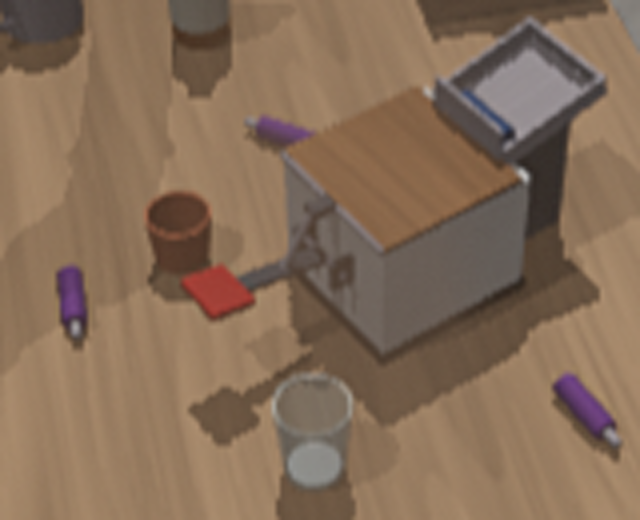

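```bash
python3 - <<'E'
from h import *
S=optics.read_camera("scene"); D=optics.read_camera("side")
L,r1=tri([ray(S,344.2,213.2),ray(D,311.7,168)]); R,r2=tri([ray(S,299.5,200.5),ray(D,335.7,192.5)])
print("front L,R",L,r1,R,r2); e=L-R; print("yaw from edge",np.degrees(np.arctan2(-e[0],e[1])),np.linalg.norm(e))
P=np.array([.5096,.0161]); m=(L+R)[:2]/2; v=m-P; print("yaw pad->edge",np.degrees(np.arctan2(v[1],v[0])),np.linalg.norm(v))
for n,u,z in(("syrup base",(441,315),0),("syrup top",(454,270),.19),("pitcher",(495,270),.1),("cup",(371,224),.058),("glass",(300,188),.085)): print(n,plane(S,*u,z))
o=telemetry.get_obs(); R_=cv2.Rodrigues(np.zeros(3))[0]
from scipy.spatial.transform import Rotation as Ro
T=Ro.from_euler("xyz",o["tool_rot"],degrees=True).as_matrix(); print(T.round(3)); print(T.T@(np.array([.5096,.0161,.2])-o["tool_pos"]))
E
```

```text
front L,R [0.59575307 0.12928616 0.14554648] [np.float64(0.0031253139250849464), np.float64(0.0031253139250851034)] [ 0.65189503 -0.00966377  0.14302979] [np.float64(0.00062486188406827), np.float64(0.0006248618840683832)]
yaw from edge 22.00090370313323 0.1498844086585781
yaw pad->edge 20.94082215571833 0.12230209193898843
syrup base [ 5.76616421e-01  5.05942334e-01 -1.11022302e-16]
syrup top [0.57656043 0.49789745 0.19      ]
pitcher [0.41059622 0.55039305 0.1       ]
cup [0.49265366 0.16381969 0.058     ]
glass [ 0.56297757 -0.11019851  0.085     ]
[[ 0.364  0.931 -0.   ]
 [ 0.931 -0.364 -0.001]
 [-0.001  0.    -1.   ]]
[-0.44920992  0.46868756  0.02249307]
```

Emit:
{"method": "arm_command", "body": {
  "translation": [
    [-2.1,2.2,0],
    [-4.1,4.3,0],
    [-4.1,4.3,0],
    [-4.1,4.3,0],
    [-4.1,4.3,0],
    [-4.1,4.3,0],
    [-4.1,4.3,0],
    [-4.1,4.3,0],
    [-4.1,4.3,0],
    [-4.1,4.3,0]
  ],
  "twist": [0,0,0,0,0,0,0,0,0,0],
  "grip": 0,
  "force": 20
}}

```text
time_s: 1.55
tool_pos: [0.4815, 0.083, 0.2216]
tool_rot: [180.0, -0.3, 69.3]
force: [1.1, 0.9, -0.2]
grip_width: 0.0016
```

Emit:
{"method": "arm_command", "body": {
  "translation": [
    [0,0,0],
    [0,0,0],
    [0,0,0],
    [0,0,0],
    [0,0,0]
  ],
  "twist": [-8,-10,-10,-10,-5]
}}

```text
time_s: 2.17
tool_pos: [0.4834, 0.0755, 0.2223]
tool_rot: [179.6, -0.1, 112.9]
force: [1.0, 0.2, 0.7]
grip_width: 0.0002
```

Emit:
{"method": "arm_command", "body": {
  "translation": [
    [-3,0.1,1],
    [-3,0,2],
    [-0.6,0,2],
    [0,0,1],
    [0,0,0]
  ],
  "twist": [0.6,0.6,0,0,0]
}}

```text
time_s: 2.8
tool_pos: [0.5111, 0.0148, 0.1617]
tool_rot: [179.5, -0.2, 111.8]
force: [0.2, 0.2, -0.6]
grip_width: 0.0004
```

```bash
python3 - <<'E'
from h import *
from scipy.spatial.transform import Rotation as Ro
o=telemetry.get_obs(); W=optics.read_camera("wrist"); D=optics.read_camera("side"); S=optics.read_camera("scene")
T=np.eye(4); T[:3,:3]=Ro.from_euler("xyz",o["tool_rot"],degrees=True).as_matrix(); T[:3,3]=o["tool_pos"]; E=T@W["hand_eye"]
print(o["tool_pos"],o["tool_rot"],o["force"])
for q in blobs(W["img"],(0,150,60),(6,255,255),(0,0,640,400),2):
    if cv2.contourArea(q)>50:
        bx=cv2.boxPoints(cv2.minAreaRect(q)); print(cv2.contourArea(q),cen(q),plane(W,*cen(q),.106,E),[np.round(plane(W,*p,.106,E)[:2],3).tolist() for p in bx])
im=np.hstack([cv2.resize(W["img"],(480,300)),cv2.resize(D["img"][130:260,260:390],(300,300))]); cv2.imwrite("pics/w1.png",im)
E
```

```text
[0.51113114 0.01476207 0.16171143] [ 1.79472105e+02 -1.75525816e-01  1.11841229e+02] [ 0.23173724  0.17729204 -0.59721826]
2847.5 (326.71343283582087, 208.58665496049167) [0.50591051 0.01624796 0.106     ] [[0.5, -0.015], [0.48, 0.034], [0.519, 0.051], [0.54, -0.001]]
```

View pics/w1.png

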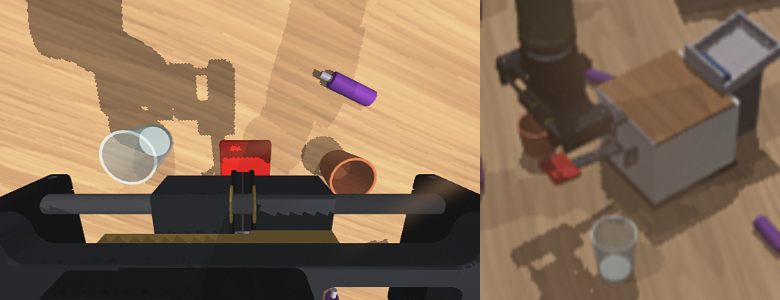

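The close view shows the red pad right under the shut fingers at about (245,158). The glass at (135,155) and the cup at (350,175) are well to either side. I'll descend to the pad and press.

Emit:
{"method": "arm_command", "body": {
  "translation": [
    [0,0,1.5],
    [0,0,1.5],
    [0,0,1.0],
    [0,0,0.5],
    [0,0,0.5],
    [0,0,0.5],
    [0,0,0.5]
  ],
  "twist": [0,0,0,0,0,0,0]
}}

```text
time_s: 3.82
tool_pos: [0.5119, 0.0159, 0.1005]
tool_rot: [179.4, -0.2, 111.9]
force: [-3.9, -1.2, 5.9]
grip_width: 0.0003
```

Emit:
{"method": "arm_command", "body": {
  "translation": [
    [0,0,0.6],
    [0,0,0.6],
    [0,0,0.6],
    [0,0,0.6],
    [0,0,0.6],
    [0,0,0.6]
  ],
  "twist": [0,0,0,0,0,0]
}}

```text
time_s: 4.58
tool_pos: [0.5126, 0.0162, 0.0663]
tool_rot: [179.3, -0.3, 111.9]
force: [-0.8, 1.3, 4.2]
grip_width: 0.0002
```

Emit:
{"method": "arm_command", "body": {
  "translation": [
    [0,0,0.3],
    [0,0,0.3],
    [0,0,0.1],
    [0,0,0],
    [0,0,0],
    [0,0,0],
    [0,0,0],
    [0,0,0]
  ],
  "twist": [0,0,0,0,0,0,0,0]
}}

```text
time_s: 5.58
tool_pos: [0.5134, 0.0165, 0.0623]
tool_rot: [179.3, -0.4, 111.9]
force: [-1.4, 0.8, 4.5]
grip_width: 0.0004
```

```bash
python3 - <<'E'
from h import *
o=telemetry.get_obs(); print(o["tool_pos"],o["force"])
D=optics.read_camera("side"); S=optics.read_camera("scene")
cv2.imwrite("pics/p1.png",np.hstack([cv2.resize(S["img"][150:300,250:400],(400,400),interpolation=2),cv2.resize(D["img"][120:270,260:410],(400,400),interpolation=2)]))
E
```

```text
[0.51337848 0.01649699 0.06233568] [-1.43847341  0.77762652  4.50980356]
```

View pics/p1.png

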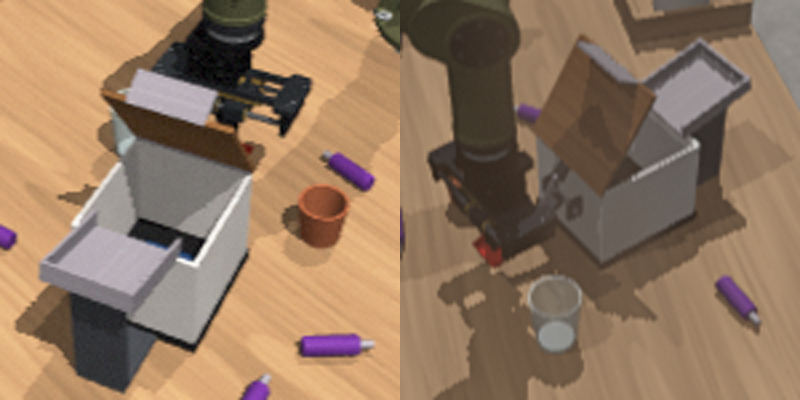

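The charger is inside the bin (blue at (155,248), left panel), the chute is empty and the lid is up. I'll press a little further to be sure the lever reaches its stop.

Emit:
{"method": "arm_command", "body": {
  "translation": [
    [0,0,0.3],
    [0,0,0.3],
    [0,0,0.1],
    [0,0,0.1],
    [0,0,0.1]
  ],
  "twist": [0,0,0,0,0]
}}

```text
time_s: 6.3
tool_pos: [0.5135, 0.0165, 0.062]
tool_rot: [179.4, -0.7, 111.9]
force: [-4.6, 0.2, 11.2]
grip_width: 0.0005
```

The force rises with no further travel, so the lever is at its stop. Now I'll ease it up.

Emit:
{"method": "arm_command", "body": {
  "translation": [
    [0,0,-0.1],
    [0,0,-0.2],
    [0,0,-0.2],
    [0,0,-0.25],
    [0,0,-0.25],
    [0,0,-0.25],
    [0,0,-0.25],
    [0,0,-0.25]
  ],
  "twist": [0,0,0,0,0,0,0,0]
}}

```text
time_s: 7.3
tool_pos: [0.5112, 0.0156, 0.0791]
tool_rot: [179.7, -0.8, 111.9]
force: [-2.8, -0.2, 2.9]
grip_width: 0.0004
```

Emit:
{"method": "arm_command", "body": {
  "translation": [
    [0,0,-0.25],
    [0,0,-0.25],
    [0,0,-0.25],
    [0,0,-0.25],
    [0,0,-0.2],
    [0,0,-0.2],
    [0,0,-0.2],
    [0,0,-0.15]
  ],
  "twist": [0,0,0,0,0,0,0,0]
}}

```text
time_s: 8.3
tool_pos: [0.5117, 0.0158, 0.0985]
tool_rot: [179.6, -0.8, 111.9]
force: [-1.6, 0.5, 4.3]
grip_width: 0.0007
```

Emit:
{"method": "arm_command", "body": {
  "translation": [
    [0,0,-0.15],
    [0,0,-0.15],
    [0,0,-0.15],
    [0,0,-0.15],
    [0,0,-0.15],
    [0,0,-0.15],
    [0,0,-0.15],
    [0,0,-0.15],
    [0,0,-0.15],
    [0,0,-0.15]
  ],
  "twist": [0,0,0,0,0,0,0,0,0,0]
}}

```text
time_s: 9.55
tool_pos: [0.5123, 0.0153, 0.1138]
tool_rot: [179.5, -0.7, 111.9]
force: [-0.0, -0.4, -0.3]
grip_width: 0.0005
```

Contact is released gently, with force near zero. I'll back off straight up, then check.

Emit:
{"method": "arm_command", "body": {
  "translation": [
    [0,0,-0.3],
    [0,0,-1],
    [0,0,-2],
    [0,0,-3],
    [0,0,-3],
    [0,0,-3],
    [0,0,0],
    [0,0,0]
  ],
  "twist": [0,0,0,0,0,0,0,0]
}}

```text
time_s: 10.55
tool_pos: [0.5118, 0.0128, 0.2436]
tool_rot: [179.4, -0.7, 111.8]
force: [-0.2, 0.7, -0.4]
grip_width: 0.0002
```

```bash
python3 - <<'E'
from h import *
o=telemetry.get_obs(); print(o["tool_pos"],o["force"])
D=optics.read_camera("side"); S=optics.read_camera("scene")
b=blobs(D["img"],(0,150,70),(6,255,255),(275,185,315,220))[0]; print("pad px",cen(b),cv2.contourArea(b))
for n,c in(("scene",S),("side",D)):
    d=cv2.absdiff(c["img"],cv2.imread(f"pics/{n}0.png")).max(2); print(n,(d>40).sum())
cv2.imwrite("pics/f1.png",np.hstack([cv2.resize(S["img"][150:300,250:400],(400,400),interpolation=2),cv2.resize(D["img"][120:270,260:410],(400,400),interpolation=2)]))
E
```

```text
[0.5118337  0.01283708 0.24359438] [-0.24661238  0.68129354 -0.43062928]
pad px (293.87931034482756, 202.4281609195402) 116.0
scene 22759
side 25940
```

View pics/f1.png

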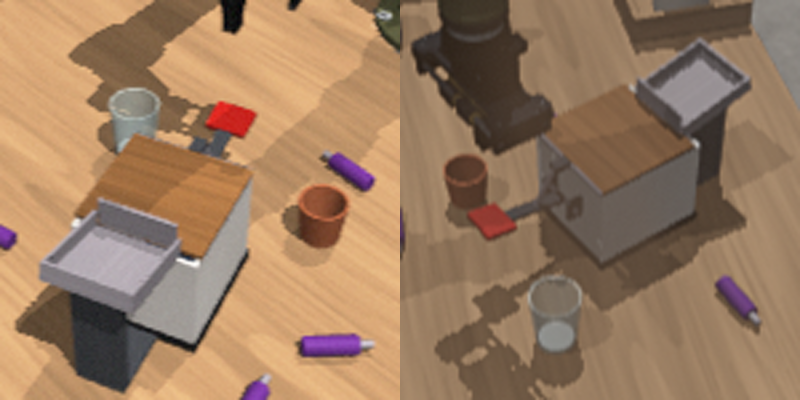

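The lid is shut and the chute is empty. The lever pad is back at its starting pixel (293.9,202.4 against 293.8,202.4), and the cup and glass stand where they were.

```bash
python3 -c "
from cell import env; print(env.sign_off())"
```

```text
the job is handed in; nothing more can be done
None
```

The charger is in the bin, the lid is shut, and the job is handed in. I pressed the lever with the shut fingers until it hit its stop: the force rose to about 11 N with no further travel. A picture then showed the blue charger inside the bin and the chute empty. I let the lever rise at about 2 cm/s or less over roughly 3 s, then backed off straight up to 0.24 m.

- **Last checks:** The pad was back at its starting pixel in the side view to within 0.1 px. The lid looked shut, and the cup and glass appeared unmoved. The force was near zero at release.
- **Not measured:** I did not read the lid's angle or falling speed, and I did not see the charger again once the lid closed. I did not measure the tumbler, syrup, pitcher or tamper again, but the arm passed clear above them. I also took a whole-image difference count, but it means nothing because the arm itself had moved.

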